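Find the full objective canister and present its code to the reader

TASK

One of the three identical black canisters in the white storage block holds the spare microscope objective and is clearly heavier; the other two are empty. Find the full one by its weight, draw it out and finish holding it still in the air in front of the code reader, its underside facing the reader's window squarely, centred on it and about 7 cm away. Do not touch the reader or disturb the other things on the bench, do not carry an empty canister away from the block, and have both empties standing fully home in the sockets they came from.

Things in the scene. Friction and masses are not known exactly. Their poses are not given: they have to be found in the camera images.
- can_a: one of three identical black screw-lid canisters, upright in the block: body 42 mm across, lid 44 mm across from 35 to 53 mm above the base, 53 mm high; the lid stays on. Origin: centre of the underside (it carries a square code label); z along the axis to the lid. Empty 0.05 to 0.07 kg, with the objective 0.28 to 0.38 kg; which one is full cannot be seen and its socket varies
- can_b: one of three identical black screw-lid canisters, upright in the block: body 42 mm across, lid 44 mm across from 35 to 53 mm above the base, 53 mm high; the lid stays on. Origin: centre of the underside (it carries a square code label); z along the axis to the lid. Empty 0.05 to 0.07 kg, with the objective 0.28 to 0.38 kg; which one is full cannot be seen and its socket varies
- can_c: one of three identical black screw-lid canisters, upright in the block: body 42 mm across, lid 44 mm across from 35 to 53 mm above the base, 53 mm high; the lid stays on. Origin: centre of the underside (it carries a square code label); z along the axis to the lid. Empty 0.05 to 0.07 kg, with the objective 0.28 to 0.38 kg; which one is full cannot be seen and its socket varies
- block: white plastic storage block, fixed, 76 mm (its x) by 272 mm (its y) by 26 mm high, with three round blind sockets along its y at -95, 0 and +95 mm, each 45.5 mm wide with a 2 mm chamfer and 20 mm deep (the canister's base stands 6 mm above the bench, its top 59 mm). Origin: centre of the underside, z up
- window (a point): middle of the dark window in the black front of the code reader's grey tilted head (88 x 74 mm), 98 mm above the bench, fixed. z: the window's normal, its line of sight, out of the window, 55 degrees above the horizontal and roughly towards the robot; y horizontal; x up along the face, away from the robot. Present the canister's axis along this z, underside to the window, 70 mm out
- reader: the code reader's stand, fixed, on a round black foot 104 mm across, 123 mm high overall; origin: centre of the underside of the housing, 98 mm below and 14 mm behind the window's middle; z up, the window looks to its -x and up
- microscope: large white microscope, fixed, to the right of the reader, over 0.5 m high; its left side is about 150 mm from the origin (centre of the underside). Its two black eyepieces overhang towards the robot to about 265 mm in front of the origin (world x 0.46, y -0.28 to -0.16) at a height of 0.36 to 0.43 m: the arm starts to the right of them and must draw in to pass in front of them
- mouse: black and blue computer mouse, 104 x 62 x 39 mm, bystander; origin: centre of its underside
- marker: red and white marker pen, 17 x 135 x 16 mm, lying, bystander; origin: centre of its underside
- spare_eyepiece: black spare eyepiece, 37 mm across, 55 mm high, standing, bystander; origin: centre of its underside

How it is judged:
On the way:
1. the full canister is drawn clear of its socket, the two light ones resting in the block (((z of can_a in the frame of block above 0.035 m and contact force between can_b and block between 0.1 and 1.7 N and contact force between can_c and block between 0.1 and 1.7 N) or (z of can_b in the frame of block above 0.035 m and contact force between can_a and block between 0.1 and 1.7 N and contact force between can_c and block between 0.1 and 1.7 N) or (z of can_c in the frame of block above 0.035 m and contact force between can_a and block between 0.1 and 1.7 N and contact force between can_b and block between 0.1 and 1.7 N))), for 0.1 s.
At the end, for the whole second after the job is handed in: The full canister is held still by the fingers alone: base centre 45 to 95 mm out from the window, within 20 mm of its axis, base towards it, axes within 0.2 rad. Both empties stand free in their own sockets (load under 1.7 N): within 6 mm, under 3.5 mm off the floor, tilt under 0.1 rad (((z of can_a in the frame of window between 0.045 and 0.095 m and x of can_a in the frame of window between -0.02 and 0.02 m and y of can_a in the frame of window between -0.02 and 0.02 m and angle between the z axis of can_a and the z axis of window, either way round below 0.2 rad and z of window in the frame of can_a below -0.03 m and linear speed of can_a below 0.02 m/s and angular speed of can_a below 0.15 rad/s and contact force between the fingers and can_a above 2 N and contact force between can_a and block below 0.05 N and contact force between can_a and reader below 0.05 N and (distance of can_b from where it was at the start of the episode below 0.006 m and angle between can_b's own z axis and vertical below 0.1 rad and z of can_b in the frame of block below 0.0095 m and contact force between can_b and block between 0.1 and 1.7 N and contact force between the fingers and can_b below 0.1 N) and (distance of can_c from where it was at the start of the episode below 0.006 m and angle between can_c's own z axis and vertical below 0.1 rad and z of can_c in the frame of block below 0.0095 m and contact force between can_c and block between 0.1 and 1.7 N and contact force between the fingers and can_c below 0.1 N)) or (z of can_b in the frame of window between 0.045 and 0.095 m and x of can_b in the frame of window between -0.02 and 0.02 m and y of can_b in the frame of window between -0.02 and 0.02 m and angle between the z axis of can_b and the z axis of window, either way round below 0.2 rad and z of window in the frame of can_b below -0.03 m and linear speed of can_b below 0.02 m/s and angular speed of can_b below 0.15 rad/s and contact force between the fingers and can_b above 2 N and contact force between can_b and block below 0.05 N and contact force between can_b and reader below 0.05 N and (distance of can_a from where it was at the start of the episode below 0.006 m and angle between can_a's own z axis and vertical below 0.1 rad and z of can_a in the frame of block below 0.0095 m and contact force between can_a and block between 0.1 and 1.7 N and contact force between the fingers and can_a below 0.1 N) and (distance of can_c from where it was at the start of the episode below 0.006 m and angle between can_c's own z axis and vertical below 0.1 rad and z of can_c in the frame of block below 0.0095 m and contact force between can_c and block between 0.1 and 1.7 N and contact force between the fingers and can_c below 0.1 N)) or (z of can_c in the frame of window between 0.045 and 0.095 m and x of can_c in the frame of window between -0.02 and 0.02 m and y of can_c in the frame of window between -0.02 and 0.02 m and angle between the z axis of can_c and the z axis of window, either way round below 0.2 rad and z of window in the frame of can_c below -0.03 m and linear speed of can_c below 0.02 m/s and angular speed of can_c below 0.15 rad/s and contact force between the fingers and can_c above 2 N and contact force between can_c and block below 0.05 N and contact force between can_c and reader below 0.05 N and (distance of can_a from where it was at the start of the episode below 0.006 m and angle between can_a's own z axis and vertical below 0.1 rad and z of can_a in the frame of block below 0.0095 m and contact force between can_a and block between 0.1 and 1.7 N and contact force between the fingers and can_a below 0.1 N) and (distance of can_b from where it was at the start of the episode below 0.006 m and angle between can_b's own z axis and vertical below 0.1 rad and z of can_b in the frame of block below 0.0095 m and contact force between can_b and block between 0.1 and 1.7 N and contact force between the fingers and can_b below 0.1 N)))); the arm keeps its last pose, push and grip.
It fails at once if an empty canister is carried away from the block (over 0.15 m from its socket, while the heavy one rests in the block) ((distance of can_a from where it was at the start of the episode above 0.15 m and contact force between any of can_b, can_c and block above 2.3 N) or (distance of can_b from where it was at the start of the episode above 0.15 m and contact force between any of can_a, can_c and block above 2.3 N) or (distance of can_c from where it was at the start of the episode above 0.15 m and contact force between any of can_a, can_b and block above 2.3 N)).
It fails at once if the code reader is touched (contact force between reader and anything else above 1 N).
It fails at once if a bystander is disturbed (mouse, marker or eyepiece moved over 20 mm) (distance of any of mouse, marker, spare_eyepiece from where it was at the start of the episode above 0.02 m).
It also fails if it takes over 58 s, if anything falls off the work surface, if the arm or the gripper's body presses on something with over 40 N, if the wrist force passes 120 N, or if a joint passes its speed limit or range.

ROBOT

A 7-joint arm with a two-finger parallel gripper is mounted at the origin on a cart in front of the work surface, level with it; the furniture and walls round the work are solid. World frame = base frame: x ahead of the robot, y to its left, z up, the work surface at z = 0. Lengths are in m, angles in rad, forces in N, time in s.
With the tool pointing down it reaches from about 0.35 to 0.9 m from the base axis. Payload 7.2 kg.
Tool frame: the origin (TCP) lies on the mounting face of the last link; the fingertips stand 173 mm ahead of it and the grasp point (between the pads) lies 155 mm ahead of it (ctrl.nose_length is the z of the fingertips in the tool frame, in m); z points along the fingers, y is the line along which they close (so a half turn about z gives the same grasp; the last joint's range is limited). The gripper opens to 85 mm and grips with 20 to 120 N. Pads are 22 mm wide; open, the fingers measure 114 mm over their backs; the gripper's body (76 mm by 85 mm) begins 54 mm behind the grasp point. The pads swing forward as they close: fully open they stand 13 mm farther back than shut.
Start: joints at [-0.068, 0.411, -0.013, 1.596, 0.006, 1.134, -0.082], TCP at [0.625, -0, 0.405] pointing down, gripper open.
Joint ranges: [-2.95, 2.95], [-0.29, 1.99], [-1.47, 1.44], [0.14, 2.54], [-1.03, 4.17], [0.13, 1.85], [-2.86, 2.86]. Speed limits (rad/s): [2.39, 2.39, 3.01, 3.01, 3.14, 3.14, 3.14].

INTERFACE

Orientations are given as a 3x3 rotation matrix whose columns are the frame's x, y, z axes.
In Python, from bench import ctrl, grab_frame, hand_in, sense gives the robot as it stands (ctrl), with the cameras as plain functions, the job as plain functions and the readings as plain functions.
- The arm moves only by the tool jog_arm, called after "Call:" as name(argument=value, ...) on one line, values as JSON. Schema: {"type":"object","properties":{"ticks":{"type":"array","items":{"type":"array","items":{"type":"number"},"minItems":7,"maxItems":7},"minItems":1,"maxItems":10},"grip_n":{"type":"number"},"only":{"type":"string"},"quiet":{"type":"boolean"},"lines":{"type":"string"}},"required":["ticks"],"additionalProperties":false}. ticks is a list of rows, 1 to 10 of them, each of 7 numbers: the opening from 0.0 (shut) to 1.0 (fully open), then dx, dy, dz in parts of the range, where 1.0 means 0.2 m, then a rotation vector rx, ry, rz in a scale on which 1.0 is 2 pi rad; each row is the pose to reach, as a shift and turn from the pose commanded when the call began, along the tool's axes at that moment; what a row does not reach only later rows make up. A row lasts 1/12 s, in which the tool goes at most 0.0417 m and 0.125 rad, less where a joint would pass 70% of its speed; a pose out of reach is approached as far as the arm can. The fingers move at their own pace and stop on an object; grip_n is the grip in N (left out, the last holds). Time passes only in rows, so rows that do not move let the fingers close. The tool returns the time, the measured TCP pose, the force, the opening and the grip force at its end. only (a regular expression) keeps the lines of the reply that match it, lines (a string "A,B") keeps lines A to B, and quiet returns only ok. Shift and turn numbers lie between -1 and 1, and a call with a number outside is refused. Input that does not fit is refused with a message, and nothing moves.
- sense(): the state, without advancing time (a new reading comes with each control period).
- grab_frame(name): name is "scene" or "side" or "wrist"; returns a dict with "img" (420x560x3 uint8, red, green, blue), "mtx" (3x3 intrinsics, pixels), "cam_to_world" (4x4, takes a point from camera to world coordinates). Camera axes: x right, y down, z forward; pixel columns grow to the right and rows downward; lengths in m; the calibration is good to about 2 mm. The wrist camera is an equidistant fisheye: a pixel r from the principal point sees the ray r / f radians off the axis. A picture is of the moment at which its call begins. There is no depth.
- hand_in(): hands the job in; it is judged then, once.
The state is a dict: "time": time; "joint_positions": joint angles; "qd": joint speeds; "joint_efforts": joint torques, N m; "position": TCP position; "tcp_rot": TCP orientation; "ft_force": force on the tool from outside, world axes, zero at the start; "moment": the same for the moment, N m; "gripper_width": opening from 0.0 (shut) to 1.0 (fully open); "finger_force": force on a finger pad.
Only numpy, scipy, OpenCV 4.12 (cv2) and the standard library are available. Lean on these libraries where they do the work, as an engineer would, in place of code of your own. Each camera call takes 0.05 s, during which the arm holds its last target. There are 200 camera calls.

## Working session

There is one attempt and no reset: what is moved stays moved. The work goes in short steps, Python scripts to look and compute and a tool call to move; the robot and the scene stay as the last step left them, time stands still between calls to the robot, and variables do not carry over. Pictures are saved under pics/ and viewed, at most 10 in all, crops included, and the job is handed in when it is done.

```bash
ls; mkdir -p pics; python3 - <<'E'
from bench import ctrl, grab_frame, hand_in, sense
import cv2,numpy as np
s=sense()
for k in s: print(k,np.round(s[k],3).tolist())
for n in ["scene","side","wrist"]:
    f=grab_frame(n); np.savez(f"pics/{n}0.npz",**f)
    print(n,np.round(f["mtx"],1).tolist(),np.round(f["cam_to_world"],3).tolist())
    cv2.imwrite(f"pics/{n}0.png",f["img"][:,:,::-1])
E
```

```text
bench.py
pics
time 0.0
joint_positions [-0.068, 0.412, -0.013, 1.597, 0.006, 1.134, -0.082]
qd [-0.001, -0.001, 0.001, 0.001, 0.0, -0.002, -0.002]
joint_efforts [-0.001, -60.064, 0.681, -29.942, 0.014, 0.01, 0.0]
position [0.625, -0.0, 0.404]
tcp_rot [[-0.0, 1.0, -0.002], [1.0, 0.0, -0.0], [-0.0, -0.002, -1.0]]
ft_force [-0.316, -0.665, 0.13]
moment [0.052, 0.016, -0.016]
finger_force 0.0
gripper_width 1.002
scene [[413.1, 0.0, 281.8], [0.0, 413.1, 211.2], [0.0, 0.0, 1.0]] [[-0.543, -0.538, 0.644, -0.007], [-0.839, 0.346, -0.419, 0.488], [0.003, -0.769, -0.64, 0.688], [0.0, 0.0, 0.0, 1.0]]
side [[398.4, 0.0, 278.8], [0.0, 398.4, 209.6], [0.0, 0.0, 1.0]] [[-1.0, 0.023, -0.019, 0.609], [0.029, 0.567, -0.823, 0.835], [-0.008, -0.824, -0.567, 0.572], [0.0, 0.0, 0.0, 1.0]]
wrist [[325.2, 0.0, 272.3], [0.0, 325.2, 209.9], [0.0, 0.0, 1.0]] [[1.0, -0.0, -0.001, 0.624], [-0.001, -0.963, -0.27, 0.068], [-0.001, 0.27, -0.963, 0.374], [0.0, 0.0, 0.0, 1.0]]
```

View pictures.

View pics/scene0.png

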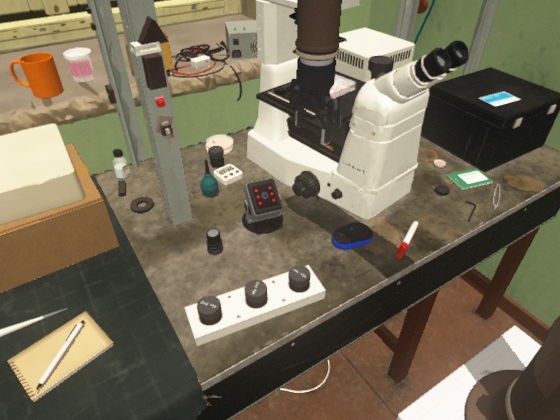

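View pics/side0.png

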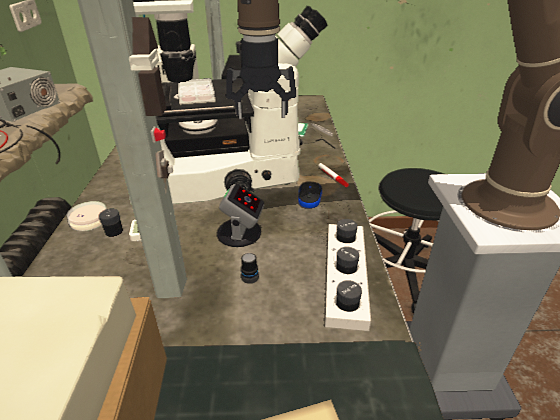

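View pics/wrist0.png

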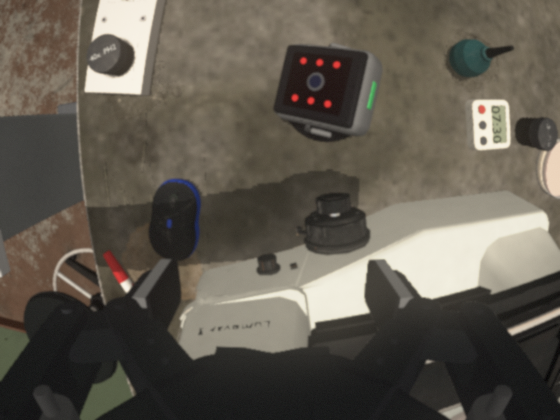

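```bash
cat > h.py <<'E'
import numpy as np,cv2
def load(n): return dict(np.load(f"pics/{n}.npz"))
def ray(f,uv,fish=False):
    m=f["mtx"];T=f["cam_to_world"]; uv=np.atleast_2d(uv).astype(float)
    p=(uv-[m[0,2],m[1,2]])/m[0,0]
    if fish:
        r=np.linalg.norm(p,axis=1,keepdims=True)+1e-9; d=np.c_[p/r*np.sin(r),np.cos(r)]
    else: d=np.c_[p,np.ones(len(p))]
    d=d@T[:3,:3].T; return T[:3,3],d/np.linalg.norm(d,axis=1,keepdims=True)
def plane(f,uv,z,fish=False):
    o,d=ray(f,uv,fish); return o+d*((z-o[2])/d[:,2])[:,None]
def tri(rs):
    A=0;b=0
    for o,d in rs:
        P=np.eye(3)-np.outer(d,d);A=A+P;b=b+P@o
    x=np.linalg.solve(A,b); return x,[np.linalg.norm((np.eye(3)-np.outer(d,d))@(x-o)) for o,d in rs]
def blobs(mask,box,amin=1):
    m=np.zeros_like(mask,np.uint8);x0,y0,x1,y1=box;m[y0:y1,x0:x1]=mask[y0:y1,x0:x1]
    n,l,s,c=cv2.connectedComponentsWithStats(m,connectivity=4)
    return [(c[i].round(2).tolist(),int(s[i,4]),s[i,:4].tolist()) for i in range(1,n) if s[i,4]>=amin]
E
python3 - <<'E'
from h import *
boxes={"scene":((190,255,320,325),(245,170,285,225)),"side":((325,215,372,320),(222,180,268,222)),"wrist":((80,30,160,80),(270,40,385,140))}
for n,(bb,rb) in boxes.items():
    f=load(n+"0");I=f["img"].astype(int);fi=n=="wrist"
    red=(I[...,0]>150)&(I[...,0]-I[...,1:].max(2)>60) if fi else (I[...,0]-I[...,1:].max(2)>60)
    print(n,"red",[(c,a) for c,a,_ in blobs(red,rb,2)])
    dark=(I.max(2)<95)
    for c,a,s in blobs(dark,bb,150): print(" can",c,a,s,np.round(plane(f,c,.0425,fi)[0],4))
a=load("scene0")["img"][240:345,180:335];b=load("scene0")["img"][170:240,235:290];c=load("side0")["img"][215:335,320:375];d=load("side0")["img"][175:250,210:270]
r=lambda i,w,h:cv2.resize(i,(w,h),interpolation=cv2.INTER_CUBIC)
top=np.hstack([r(a,465,315),r(b,330,315)]) 
bot=np.hstack([r(c,128,280),r(d,224,280),np.zeros((280,443,3),np.uint8)])
cv2.imwrite("pics/crop1.png",np.vstack([top,bot])[:,:,::-1])
E
```

```text
scene red [([269.5, 187.2], 10), ([256.0, 190.0], 9), ([271.5, 193.2], 10), ([257.7, 196.3], 10), ([273.11, 199.67], 9), ([259.78, 202.67], 9)]
 can [298.99, 284.21] 227 [289, 274, 21, 18] [0.4309 0.1604 0.0425]
 can [256.56, 300.12] 229 [246, 289, 21, 19] [0.4428 0.2523 0.0425]
 can [210.45, 316.57] 254 [198, 304, 24, 21] [0.4564 0.3439 0.0425]
side red [([243.25, 190.62], 8), ([249.12, 194.88], 8), ([239.12, 198.88], 8), ([255.12, 198.88], 8), ([245.33, 202.89], 9), ([251.67, 207.11], 9)]
 can [343.6, 230.28] 408 [325, 215, 38, 28] [0.4526 0.1508 0.0425]
 can [346.78, 261.45] 432 [336, 248, 23, 26] [0.4627 0.251  0.0425]
 can [348.7, 299.1] 467 [336, 284, 26, 28] [0.4759 0.3491 0.0425]
wrist red [([302.86, 60.41], 29), ([319.3, 62.09], 33), ([336.09, 64.3], 33), ([294.42, 97.45], 31), ([310.37, 100.37], 30), ([327.17, 103.5], 36)]
 can [104.96, 56.42] 1131 [80, 35, 54, 45] [0.4394 0.1504 0.0425]
```

View pics/crop1.png

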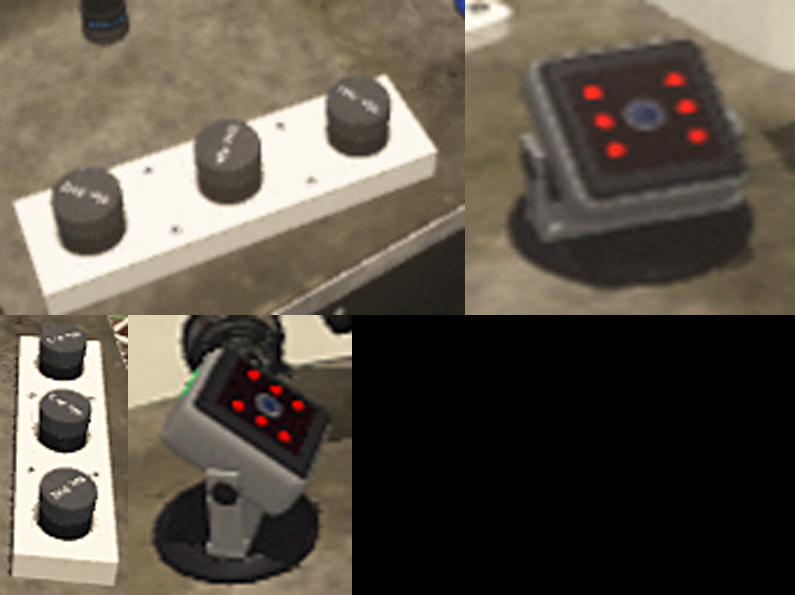

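```bash
python3 - <<'E'
from h import *
F={n:load(n+"0") for n in("scene","side","wrist")}
S=[(256,190),(257.7,196.3),(259.78,202.67),(269.5,187.2),(271.5,193.2),(273.11,199.67)]
D=[(239.12,198.88),(245.33,202.89),(251.67,207.11),(243.25,190.62),(249.12,194.88),(255.12,198.88)]
W=[(336.09,64.3),(319.3,62.09),(302.86,60.41),(327.17,103.5),(310.37,100.37),(294.42,97.45)]
P=[]
for s,d,w in zip(S,D,W):
    rs=[]
    for n,p in(("scene",s),("side",d),("wrist",w)):
        o,q=ray(F[n],p,n=="wrist"); rs.append((o,q[0]))
    x,e=tri(rs);P.append(x);print(np.round(x,4),np.round(e,4))
P=np.array(P);c=P.mean(0);print("c",c.round(4))
u,s_,v=np.linalg.svd(P-c);n=v[2]*np.sign(v[2][2]);print("n",n.round(3),"elev",np.degrees(np.arcsin(n[2])),"yaw",np.degrees(np.arctan2(n[1],n[0])))
yv=(P[:3]-P[3:]).mean(0);print("rowvec",yv.round(4),"yaw from row",np.degrees(np.arctan2(yv[1],yv[0])))
xv=P[[0,3]].mean(0)-P[[2,5]].mean(0);print("col",xv.round(4))
boxes={"scene":[(285,262,318,298),(240,276,276,314),(192,290,232,330)],"side":[(333,215,362,245),(333,243,363,276),(333,276,365,316)],"wrist":[(83,28,140,85)]}
for n,bs in boxes.items():
  I=F[n]["img"].astype(int);fi=n=="wrist"
  for b in bs:
    for c,a,s in blobs(I.max(2)<140,b,200): print(n,c,a,s,np.round(plane(F[n],c,.0425,fi)[0],4))
E
```

```text
[0.676  0.1161 0.107 ] [0.0008 0.0012 0.0009]
[0.6632 0.119  0.0982] [0.0006 0.0011 0.0008]
[0.6501 0.1217 0.0889] [0.0007 0.001  0.0007]
[0.6687 0.083  0.1068] [0.0006 0.0013 0.0008]
[0.6561 0.0857 0.0976] [0.0005 0.0012 0.001 ]
[0.6432 0.0889 0.0885] [0.0003 0.0011 0.0009]
c [0.6595 0.1024 0.0978]
n [-0.558  0.109  0.822] elev 55.31059615430047 yaw 168.90989298087004
rowvec [0.0071 0.0331 0.0004] yaw from row 77.86943074452182
col [ 0.0257 -0.0057  0.0182]
scene [299.93, 274.92] 657 [285, 262, 33, 30] [0.4502 0.1447 0.0425]
scene [254.4, 291.94] 572 [240, 276, 27, 32] [0.4624 0.2458 0.0425]
scene [209.12, 310.11] 561 [195, 295, 27, 30] [0.4711 0.3397 0.0425]
side [346.7, 226.87] 616 [333, 215, 29, 28] [0.4438 0.1388 0.0425]
side [346.98, 260.39] 505 [335, 247, 24, 27] [0.4617 0.248  0.0425]
side [348.09, 296.19] 630 [335, 281, 27, 31] [0.4758 0.3422 0.0425]
wrist [106.17, 54.29] 1741 [83, 28, 51, 57] [0.4409 0.1526 0.0425]
```

Careful with the scale: shifts go in shares of 0.2 m and turns go in shares of 2 pi rad. That gives: 0.2 m is 1, -0.165 m is -0.825, 0.14 rad is 0.0223.

Call:
jog_arm(ticks=[[1,1,-0.825,0,0,0,0.0223],[1,1,-0.825,0,0,0,0.0223],[1,1,-0.825,0,0,0,0.0223],[1,1,-0.825,0,0,0,0.0223],[1,1,-0.825,0,0,0,0.0223],[1,1,-0.825,0,0,0,0.0223],[1,1,-0.825,0,0,0,0.0223],[1,1,-0.825,0,0,0,0.0223],[1,1,-0.825,0,0,0,0.0223],[1,1,-0.825,0,0,0,0.0223]])

```text
time: 0.98
position: [0.4609, 0.1988, 0.4046]
tcp_rot: [[0.141, 0.99, 0.0], [0.99, -0.141, -0.001], [-0.001, 0.0, -1.0]]
ft_force: [0.4, -0.9, 0.4]
gripper_width: 1.005
finger_force: 0.0
```

```bash
python3 - <<'E'
from bench import ctrl, grab_frame, hand_in, sense
import cv2,numpy as np
f=grab_frame("wrist");np.savez("pics/wrist1.npz",**f);cv2.imwrite("pics/wrist1.png",f["img"][:,:,::-1])
s=sense();print(s["position"],s["tcp_rot"],s["ft_force"],np.abs(s["qd"]).max())
E
```

```text
[0.46099465 0.19859917 0.40455101] [[ 1.41919610e-01  9.89878173e-01  1.63430321e-04]
 [ 9.89878022e-01 -1.41919489e-01 -5.99968057e-04]
 [-5.70701336e-04  2.46923316e-04 -9.99999807e-01]] [ 0.25012014  0.23880145 -0.36557279] 0.00404477128323286
```

View pics/wrist1.png

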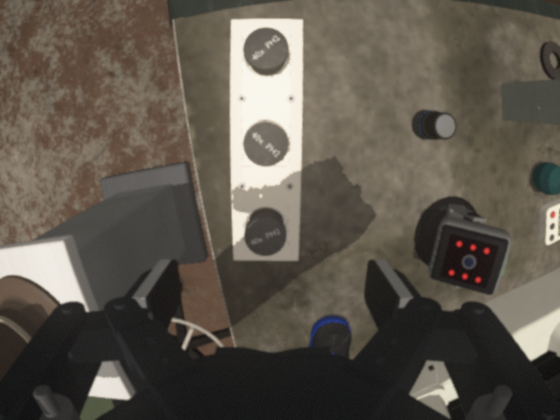

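```bash
python3 - <<'E'
from h import *
f=load("wrist1");g=cv2.cvtColor(f["img"],cv2.COLOR_RGB2GRAY)
for (x0,y0,x1,y1),z in zip([(238,22,296,80),(238,116,296,174),(238,205,296,258)],[.052,.055,.052]):
    sub=g[y0:y1,x0:x1];t,m=cv2.threshold(sub,0,255,cv2.THRESH_BINARY_INV+cv2.THRESH_OTSU)
    cs,_=cv2.findContours(m,cv2.RETR_EXTERNAL,cv2.CHAIN_APPROX_NONE);c=max(cs,key=cv2.contourArea)
    h=cv2.convexHull(c);(ex,ey),ax,an=cv2.fitEllipse(h);print(t,(ex+x0,ey+y0),ax,plane(f,(ex+x0,ey+y0),z,True).round(4))
# block edges at z=.026
for v in (60,100,110,170):
    r=g[v,215:320].astype(int);d=np.diff(r);l=215+d.argmax()+.5;e=215+d.argmin()+.5
    print(v,l,e,plane(f,[(l,v),(e,v)],.026,True)[:,:2].round(4).tolist())
for u in (240,295):
    t=np.diff(g[5:40,u].astype(int));b=np.diff(g[245:275,u].astype(int));a=5+t.argmax()+.5;e=245+b.argmin()+.5
    print(u,a,e,plane(f,[(u,a),(u,e)],.026,True)[:,:2].round(4).tolist())
E
```

```text
172.0 (266.16083908081055, 51.19976615905762) (45.63623046875, 49.01118469238281) [[0.4735 0.3366 0.052 ]]
177.0 (265.79772758483887, 143.18706703186035) (44.95748519897461, 45.739585876464844) [[0.4601 0.2454 0.055 ]]
114.0 (265.2653522491455, 231.69509887695312) (42.44870376586914, 49.76176452636719) [[0.4459 0.1541 0.052 ]]
60 229.5 302.5 [[0.4341, 0.3389], [0.5105, 0.3275]]
100 229.5 302.5 [[0.4279, 0.2955], [0.5043, 0.2842]]
110 229.5 301.5 [[0.4262, 0.2848], [0.5018, 0.2737]]
170 230.5 300.5 [[0.417, 0.2204], [0.4922, 0.2095]]
240 18.5 259.5 [[0.4516, 0.3842], [0.4094, 0.1148]]
295 18.5 260.5 [[0.5095, 0.3755], [0.4733, 0.1044]]
```

Scaled: 0.199 m is 0.995, -0.0077 m is -0.0385.

Call:
jog_arm(ticks=[[1,0.23,-0.0385,0.15,0,0,0],[1,0.23,-0.0385,0.3,0,0,0],[1,0.23,-0.0385,0.5,0,0,0],[1,0.23,-0.0385,0.7,0,0,0],[1,0.23,-0.0385,0.85,0,0,0],[1,0.23,-0.0385,0.95,0,0,0],[1,0.23,-0.0385,0.995,0,0,0],[1,0.23,-0.0385,0.995,0,0,0],[1,0.23,-0.0385,0.995,0,0,0],[1,0.23,-0.0385,0.995,0,0,0]], grip_n=30)

```text
time: 1.87
position: [0.4598, 0.2466, 0.2071]
tcp_rot: [[0.14, 0.99, 0.002], [0.99, -0.14, 0.001], [0.001, 0.002, -1.0]]
ft_force: [0.2, 0.3, 0.6]
gripper_width: 0.998
finger_force: 0.0
```

Call:
jog_arm(ticks=[[0.45,0,0,0,0,0,0],[0.4,0,0,0,0,0,0],[0.4,0,0,0,0,0,0],[0.4,0,0,0,0,0,0],[0.4,0,0,0,0,0,0],[0.4,0,0,0,0,0,0]], grip_n=30)

```text
time: 2.37
position: [0.459, 0.2469, 0.2066]
tcp_rot: [[0.139, 0.99, 0.001], [0.99, -0.139, 0.001], [0.001, 0.001, -1.0]]
ft_force: [-0.4, 0.5, 7.0]
gripper_width: 0.491
finger_force: 29.5
```

```bash
python3 - <<'E'
from bench import ctrl, grab_frame, hand_in, sense
import cv2,numpy as np
f=grab_frame("wrist");g=grab_frame("side");cv2.imwrite("pics/g1.png",np.vstack([f["img"][200:],g["img"][150:350]])[:,:,::-1])
E
```

```text
(no output)
```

View pics/g1.png

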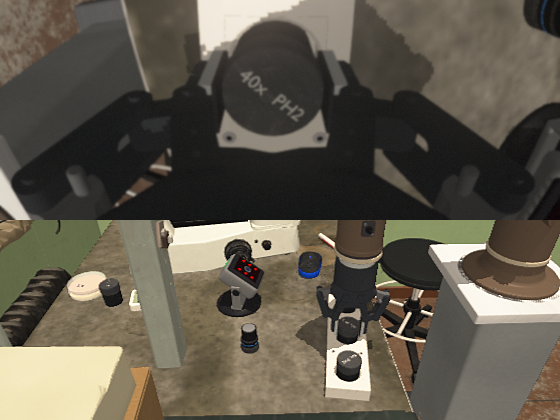

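Scaled: -0.012 m is -0.06, -0.008 m is -0.04.

Call:
jog_arm(ticks=[[0.4,0,0,-0.02,0,0,0],[0.4,0,0,-0.04,0,0,0],[0.4,0,0,-0.06,0,0,0],[0.4,0,0,-0.06,0,0,0],[0.4,0,0,-0.06,0,0,0],[0.4,0,0,-0.06,0,0,0],[0.4,0,0,-0.06,0,0,0],[0.4,0,0,-0.06,0,0,0]], grip_n=30)

```text
time: 3.13
position: [0.4587, 0.2465, 0.2175]
tcp_rot: [[0.14, 0.99, -0.0], [0.99, -0.14, -0.0], [-0.0, -0.0, -1.0]]
ft_force: [0.5, -0.7, -0.6]
gripper_width: 0.492
finger_force: 30.5
```

```bash
cat > w.py <<'E'
from bench import ctrl, grab_frame, hand_in, sense
import numpy as np
F=[]
for i in range(5):
    s=sense();F.append(np.r_[s["ft_force"],s["joint_efforts"][1],s["joint_efforts"][3]])
    if i<4: grab_frame("side")
print(np.round(F,2).tolist(),np.mean(F,0).round(2))
E
python3 w.py
```

```text
[[0.46, -0.74, -0.55, -55.44, -20.11], [-0.37, -0.67, -0.39, -55.4, -20.1], [-0.04, 0.53, -0.63, -55.37, -20.09], [0.85, 0.75, -0.26, -55.35, -20.09], [-0.57, 0.19, -1.49, -55.34, -20.09]] [ 7.000e-02  1.000e-02 -6.600e-01 -5.538e+01 -2.010e+01]
```

Scaled: 0.0125 m is 0.0625, 0.011 m is 0.055.

Call:
jog_arm(ticks=[[0.4,0,0,0.02,0,0,0],[0.4,0,0,0.04,0,0,0],[0.4,0,0,0.055,0,0,0],[0.4,0,0,0.0625,0,0,0],[0.4,0,0,0.0625,0,0,0],[0.6,0,0,0.0625,0,0,0],[1,0,0,0.0625,0,0,0],[1,0,0,0.0625,0,0,0],[1,0,0,0.0625,0,0,0],[1,0,0,0.0625,0,0,0]], grip_n=30)

```text
time: 4.17
position: [0.4587, 0.2466, 0.2049]
tcp_rot: [[0.14, 0.99, -0.0], [0.99, -0.14, -0.0], [-0.0, -0.0, -1.0]]
ft_force: [0.1, 0.4, -0.6]
gripper_width: 1.0
finger_force: 0.0
```

Call:
jog_arm(ticks=[[1,0,0,-0.1,0,0,0],[1,0,0,-0.25,0,0,0],[1,-0.15,0,-0.25,0,0,0],[1,-0.325,0,-0.25,0,0,0],[1,-0.4825,0,-0.25,0,0,0],[1,-0.4825,0,-0.25,0,0,0],[1,-0.4825,0,-0.1,0,0,0],[1,-0.4825,0,0,0,0,0],[1,-0.4825,0,0,0,0,0],[1,-0.4825,0,0,0,0,0]])

```text
time: 5.0
position: [0.445, 0.151, 0.2046]
tcp_rot: [[0.139, 0.99, -0.002], [0.99, -0.139, -0.001], [-0.001, -0.002, -1.0]]
ft_force: [0.5, 0.9, 0.1]
gripper_width: 1.007
finger_force: 0.0
```

Call:
jog_arm(ticks=[[0.45,0,0,0,0,0,0],[0.4,0,0,0,0,0,0],[0.4,0,0,0,0,0,0],[0.4,0,0,0,0,0,0],[0.4,0,0,0,0,0,0],[0.4,0,0,0,0,0,0]])

```text
time: 5.5
position: [0.4457, 0.1513, 0.2063]
tcp_rot: [[0.14, 0.99, 0.002], [0.99, -0.14, 0.001], [0.001, 0.002, -1.0]]
ft_force: [-0.4, -0.8, 7.0]
gripper_width: 0.498
finger_force: 29.4
```

Call:
jog_arm(ticks=[[0.4,0,0,-0.02,0,0,0],[0.4,0,0,-0.04,0,0,0],[0.4,0,0,-0.06,0,0,0],[0.4,0,0,-0.06,0,0,0],[0.4,0,0,-0.06,0,0,0],[0.4,0,0,-0.06,0,0,0],[0.4,0,0,-0.06,0,0,0],[0.4,0,0,-0.06,0,0,0]], grip_n=30)

```text
time: 6.17
position: [0.4452, 0.151, 0.217]
tcp_rot: [[0.14, 0.99, -0.0], [0.99, -0.14, -0.0], [-0.0, -0.0, -1.0]]
ft_force: [0.3, 0.5, 0.0]
gripper_width: 0.492
finger_force: 30.5
```

```bash
python3 w.py
```

```text
[[0.26, 0.49, 0.03, -49.64, -18.53], [0.36, -0.18, -1.77, -49.6, -18.52], [-0.25, 0.13, -0.44, -49.57, -18.51], [0.07, 0.72, -0.99, -49.55, -18.51], [-0.18, -0.42, -0.52, -49.53, -18.51]] [  0.05   0.15  -0.74 -49.58 -18.52]
```

Scaled: 0.0125 m is 0.0625, 0.011 m is 0.055.

Call:
jog_arm(ticks=[[0.4,0,0,0.02,0,0,0],[0.4,0,0,0.04,0,0,0],[0.4,0,0,0.055,0,0,0],[0.4,0,0,0.0625,0,0,0],[0.4,0,0,0.0625,0,0,0],[0.6,0,0,0.0625,0,0,0],[1,0,0,0.0625,0,0,0],[1,0,0,0.0625,0,0,0],[1,0,0,0.0625,0,0,0],[1,0,0,0.0625,0,0,0]], grip_n=30)

```text
time: 7.2
position: [0.4452, 0.151, 0.2044]
tcp_rot: [[0.139, 0.99, -0.0], [0.99, -0.139, -0.0], [-0.0, -0.0, -1.0]]
ft_force: [0.1, -0.1, 0.1]
gripper_width: 0.999
finger_force: 0.0
```

Call:
jog_arm(ticks=[[1,0,0,-0.1,0,0,0],[1,0,0,-0.25,0,0,0],[1,0.15,0,-0.275,0,0,0],[1,0.35,0,-0.275,0,0,0],[1,0.55,0,-0.275,0,0,0],[1,0.75,0.005,-0.275,0,0,0],[1,0.95,0.005,-0.25,0,0,0],[1,0.95,0.005,-0.25,0,0,0],[1,0.95,0.005,-0.1,0,0,0],[1,0.95,0.005,0,0,0,0]])

```text
time: 8.03
position: [0.4725, 0.34, 0.2035]
tcp_rot: [[0.138, 0.99, 0.0], [0.99, -0.138, 0.001], [0.001, 0.0, -1.0]]
ft_force: [0.1, -0.5, -0.6]
gripper_width: 1.002
finger_force: 0.0
```

Call:
jog_arm(ticks=[[1,0,0,0,0,0,0],[1,0,0,0,0,0,0],[0.45,0,0,0,0,0,0],[0.4,0,0,0,0,0,0],[0.4,0,0,0,0,0,0],[0.4,0,0,0,0,0,0],[0.4,0,0,0,0,0,0],[0.4,0,0,0,0,0,0]])

```text
time: 8.7
position: [0.4734, 0.3392, 0.2061]
tcp_rot: [[0.14, 0.99, 0.002], [0.99, -0.14, 0.001], [0.002, 0.002, -1.0]]
ft_force: [-0.1, -0.5, 7.0]
gripper_width: 0.495
finger_force: 29.9
```

Call:
jog_arm(ticks=[[0.4,0,0,-0.02,0,0,0],[0.4,0,0,-0.04,0,0,0],[0.4,0,0,-0.06,0,0,0],[0.4,0,0,-0.06,0,0,0],[0.4,0,0,-0.06,0,0,0],[0.4,0,0,-0.06,0,0,0],[0.4,0,0,-0.06,0,0,0],[0.4,0,0,-0.06,0,0,0]], grip_n=60)

```text
time: 9.37
position: [0.4727, 0.339, 0.2164]
tcp_rot: [[0.14, 0.99, -0.0], [0.99, -0.14, -0.0], [-0.0, -0.0, -1.0]]
ft_force: [0.1, 0.1, -3.3]
gripper_width: 0.483
finger_force: 60.9
```

```bash
python3 w.py
python3 - <<'E'
from bench import ctrl, grab_frame, hand_in, sense
import cv2,numpy as np
f=grab_frame("scene");g=grab_frame("side");cv2.imwrite("pics/g2.png",np.hstack([cv2.resize(f["img"][200:350,160:360],(400,300)),cv2.resize(g["img"][200:350,280:460],(360,300))])[:,:,::-1])
E
```

```text
[[0.14, 0.06, -3.28, -63.97, -22.71], [-0.19, 0.55, -3.07, -63.93, -22.7], [0.08, -1.01, -4.43, -63.9, -22.69], [-0.07, -0.27, -3.3, -63.88, -22.69], [0.82, 0.58, -3.66, -63.87, -22.7]] [ 1.600e-01 -2.000e-02 -3.550e+00 -6.391e+01 -2.270e+01]
```

View pics/g2.png

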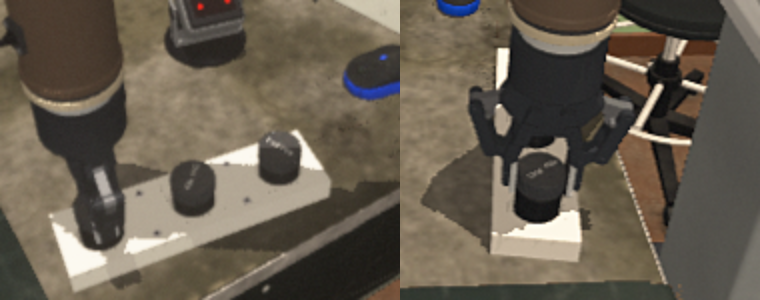

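Scaled: -0.16 m is -0.8, -0.14 m is -0.7.

Call:
jog_arm(ticks=[[0.4,0,0,-0.1,0,0,0],[0.4,0,0,-0.25,0,0,0],[0.4,0,0,-0.4,0,0,0],[0.4,0,0,-0.55,0,0,0],[0.4,0,0,-0.7,0,0,0],[0.4,0,0,-0.8,0,0,0],[0.4,0,0,-0.8,0,0,0],[0.4,0,0,-0.8,0,0,0]], grip_n=60)

```text
time: 10.33
position: [0.4729, 0.3391, 0.3774]
tcp_rot: [[0.14, 0.99, 0.002], [0.99, -0.14, 0.001], [0.002, 0.002, -1.0]]
ft_force: [0.2, 0.3, -2.9]
gripper_width: 0.486
finger_force: 62.2
```

Call:
jog_arm(ticks=[[0.4,-0.15,0.015,0,0,0,0],[0.4,-0.35,0.04,0,0,0,0],[0.4,-0.55,0.065,0,0,0,0],[0.4,-0.75,0.09,0,0,0,0],[0.4,-0.9,0.105,0,0,0,0],[0.4,-0.985,0.114,0,0,0,0],[0.4,-0.985,0.114,0,0,0,0],[0.4,-0.985,0.114,0,0,0,0]])

```text
time: 11.0
position: [0.4675, 0.1396, 0.3751]
tcp_rot: [[0.142, 0.99, -0.002], [0.99, -0.142, -0.001], [-0.001, -0.002, -1.0]]
ft_force: [0.8, 0.4, -2.6]
gripper_width: 0.483
finger_force: 62.2
```

Call:
jog_arm(ticks=[[0.4,0,0,0,-0.0159,-0.001,0],[0.4,0,0,0,-0.0318,-0.0019,0],[0.4,0,0,0,-0.0477,-0.0029,0],[0.4,0,0,0,-0.0637,-0.0038,0],[0.4,0,0,0,-0.0796,-0.0048,0],[0.4,0,0,0,-0.0907,-0.0054,0],[0.4,0,0,0,-0.0971,-0.0059,0],[0.4,0,0,0,-0.0971,-0.0059,0],[0.4,0,0,0,-0.0971,-0.0059,0],[0.4,0,0,0,-0.0971,-0.0059,0]])

```text
time: 11.83
position: [0.4677, 0.1416, 0.3761]
tcp_rot: [[0.149, 0.815, 0.56], [0.988, -0.103, -0.114], [-0.035, 0.571, -0.82]]
ft_force: [0.3, -0.0, -3.0]
gripper_width: 0.487
finger_force: 62.4
```

```bash
cat > k.py <<'E'
from bench import ctrl, grab_frame, hand_in, sense
import numpy as np
s=sense();R=np.array(s["tcp_rot"]);p=np.array(s["position"]);c=np.array([.6595,.1024,.098]);n=np.array([-.562,.1144,.819]);n/=np.linalg.norm(n)
print("tool shift",(R.T@(c+n*.2705-p)).round(4),"tool-frame -n",(R.T@-n).round(4),"q",np.round(s["joint_positions"],2),s["gripper_width"],s["finger_force"],s["ft_force"])
E
python3 k.py
```

```text
tool shift [-0.0003  0.0009  0.0696] tool-frame -n [-7.0e-04  2.2e-03  1.0e+00] q [-0.55  0.1   0.02  2.17  0.83  0.54 -1.33] 0.4869611485267959 62.41108584976473 [ 3.17488686e-01 -1.27604464e-03 -2.96173068e+00]
```

Check the hold before advancing.

Scaled: 0.0695 m is 0.3475, 0.065 m is 0.325.

Call:
jog_arm(ticks=[[0.4,0,0,0.1,0,0,0],[0.4,0,0,0.2,0,0,0],[0.4,0,0,0.275,0,0,0],[0.4,0,0.005,0.325,0,0,0],[0.4,0,0.005,0.3475,0,0,0],[0.4,0,0.005,0.3475,0,0,0],[0.4,0,0.005,0.3475,0,0,0],[0.4,0,0.005,0.3475,0,0,0],[0.4,0,0.005,0.3475,0,0,0],[0.4,0,0.005,0.3475,0,0,0]])

```text
time: 12.67
position: [0.5077, 0.1329, 0.321]
tcp_rot: [[0.15, 0.813, 0.563], [0.988, -0.104, -0.114], [-0.034, 0.573, -0.819]]
ft_force: [0.0, -0.2, -3.3]
gripper_width: 0.489
finger_force: 62.4
```

```bash
python3 k.py
python3 - <<'E'
from bench import ctrl, grab_frame, hand_in, sense
import cv2,numpy as np
f=grab_frame("scene");g=grab_frame("side");np.savez("pics/scene9.npz",**f);np.savez("pics/side9.npz",**g)
cv2.imwrite("pics/g3.png",np.hstack([cv2.resize(f["img"][130:340,180:340],(400,525)),cv2.resize(g["img"][130:340,210:370],(400,525))])[:,:,::-1])
E
```

```text
tool shift [ 0.0004 -0.0011  0.001 ] tool-frame -n [-9.0e-04 -1.1e-03  1.0e+00] q [-0.54  0.24  0.08  2.17  1.    0.41 -1.48] 0.4885487065328797 62.38713941452488 [ 0.04071339 -0.16349784 -3.27583468]
```

View pics/g3.png

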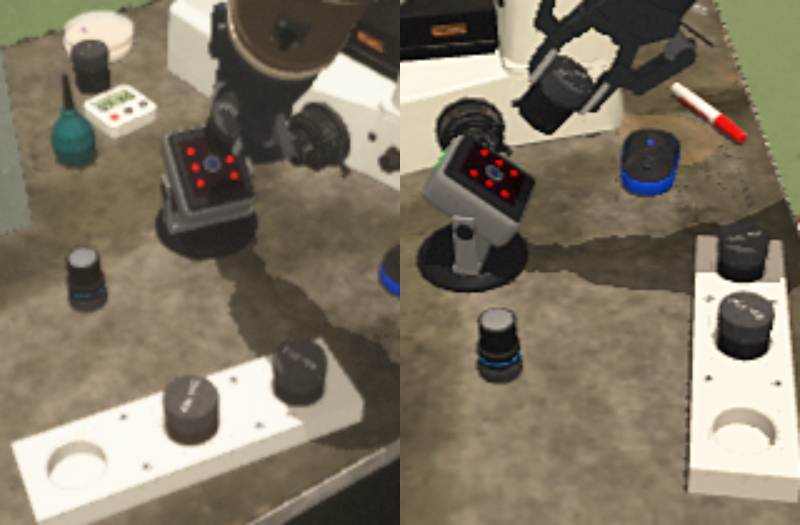

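```bash
python3 - <<'E'
from h import *
c=np.array([.6595,.1024,.098]);n=np.array([-.562,.1144,.819]);n/=np.linalg.norm(n)
u=np.array([n[2],0,-n[0]]);u-=n*(u@n);u/=np.linalg.norm(u)
f=load("side9");T=np.linalg.inv(f["cam_to_world"])
def pr(p): q=T[:3,:3]@p+T[:3,3];q=f["mtx"]@q;return q[:2]/q[2]
I=f["img"].copy();big=cv2.resize(I,None,fx=5,fy=5,interpolation=cv2.INTER_CUBIC)
for d,r in((.07,.021),(.105,.021),(.105,.022),(.123,.022)):
    w=np.cross(n,u);pts=[pr(c+d*n+r*(np.cos(a)*u+np.sin(a)*w)) for a in np.linspace(0,6.28,40)]
    cv2.polylines(big,[np.int32((np.array(pts)+.5)*5)],True,(0,255,0),1)
cv2.imwrite("pics/g4.png",big[700:1100,1200:1700][:,:,::-1])
for nm,bs in {"scene":[(285,262,318,298),(240,276,276,314)],"side":[(333,243,363,276)]}.items():
    a=load(nm+"0")["img"];b=load(nm+"9")["img"]
    for x0,y0,x1,y1 in bs:
        g=[cv2.cvtColor(i,cv2.COLOR_RGB2GRAY)[y0:y1,x0:x1].astype(np.float32) for i in(a,b)]
        print(nm,cv2.phaseCorrelate(g[0],g[1],cv2.createHanningWindow(g[0].shape[::-1],cv2.CV_32F)))
E
```

```text
scene ((-0.0639815310331322, 0.23558053861718875), 1.0050805630507293)
scene ((0.3906117111522285, -0.04265879151970964), 0.9405289140012529)
side ((0.19054778269513228, -0.4679599385867661), 1.1031455521230344)
```

View pics/g4.png

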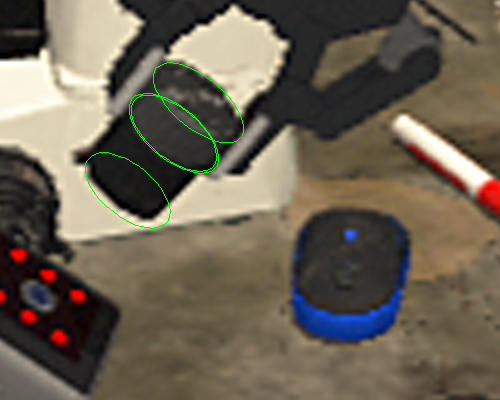

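```bash
python3 - <<'E'
from h import *
c=np.array([.6595,.1024,.098]);n=np.array([-.562,.1144,.819]);n/=np.linalg.norm(n)
f=load("side9");C=f["cam_to_world"];T=np.linalg.inv(C)
def pr(p): q=T[:3,:3]@p+T[:3,3];q=f["mtx"]@q;return q[:2]/q[2]
g=cv2.cvtColor(f["img"],cv2.COLOR_RGB2GRAY)
for name,img in(("side9",g),):
  for d in np.arange(.06,.125,.005):
    a=pr(c+d*n);ax=pr(c+(d+.01)*n)-a;k=np.hypot(*ax)/.01;ax/=np.hypot(*ax);pe=np.array([-ax[1],ax[0]])
    s=np.arange(-.04,.04,.0005);p=(a+np.outer(s*k,pe)).astype(np.float32)
    v=cv2.remap(img,p[:,0].reshape(1,-1),p[:,1].reshape(1,-1),cv2.INTER_LINEAR)[0].astype(int)
    print(round(d,3),round(k),"".join("#" if x<45 else "+" if x<90 else "." for x in v[::2]),)
E
```

```text
0.06 408 ................................................................................
0.065 410 ............++......+###################################+.......................
0.07 413 ...........++##############################################.....................
0.075 416 ..............+############################################+....................
0.08 419 ..............++###########################################+....................
0.085 422 ...............+############################################....................
0.09 424 ..............+#############################################+...................
0.095 427 ...............+#########+++++++++++++++++++################+...................
0.1 430 ......++.......++##+++++++++++++++++++++++++++++++++++########+++...............
0.105 433 ..+####++.......+++++++++++++++++++++++++++++++++++++++++++#####+...............
0.11 436 .+#####+.......++##++++++++++++++++++++++++++++++++++++###+#####+......+####+...
0.115 439 +######++.......+++#+++++++++++++++++++++++++++++++++++++++#####+......++###....
0.12 442 +######++.......++#++++++++.......+++++++++++++++++++++++++++##++......++##+....
```

Call:
jog_arm(ticks=[[0.4,0,0,0,0,0,0],[0.4,0,0,0,0,0,0],[0.4,0,0,0,0,0,0],[0.4,0,0,0,0,0,0]])

```text
time: 13.1
position: [0.5078, 0.1328, 0.3204]
tcp_rot: [[0.15, 0.813, 0.562], [0.988, -0.104, -0.114], [-0.035, 0.573, -0.819]]
ft_force: [0.6, -0.0, -3.4]
gripper_width: 0.485
finger_force: 62.4
```

```bash
python3 -c "
from bench import ctrl, grab_frame, hand_in, sense
print(hand_in())"
```

```text
the job is handed in; nothing more can be done
None
```

The job is handed in at 13.1 s, with no verdict returned: the full canister (about 0.36 kg, from the socket farthest to the robot's left) is held about 7 cm in front of the reader window, roughly 3 mm off centre and 0.05 rad off square in the side view, and camera checks show both empties back in their own sockets.

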